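# Put the mixed-up door hardware into its own trays

### The arm

A 6-joint arm with a two-finger parallel gripper is mounted at the origin on the work surface. World frame = base frame: x ahead of the robot, y to its left, z up, the work surface at z = 0. Lengths are in m, angles in degrees, forces in N, time in s.
With the tool pointing down it reaches from about 0.375 to 0.75 m from the base axis. Payload 9 kg.
Tool frame: the origin (TCP) lies where the fingers leave the gripper's body, on its centre line; the fingertips stand 73 mm ahead of it and the grasp point (between the pads) lies 54 mm ahead of it (robot.tip_reach is the distance from the TCP to the fingertips, in m); z points along the fingers, y is the line along which they close (so a half turn about z gives the same grasp; the last joint's range is limited). The gripper opens to 85 mm and grips with 20 to 120 N. Pads are 22 mm wide; open, the fingers measure 114 mm over their backs; the gripper's body (76 mm by 85 mm) begins 54 mm behind the grasp point. The pads swing forward as they close: fully open they stand 13 mm farther back than shut.
Start: joints at [56.224, 5.964, 5.575, 89.605, 0, 77.527], TCP at [0.218, 0.559, 0.304] pointing down, gripper open.
Joint ranges: [-171.21, 171.21], [-48.23, 106.86], [-62.78, 66.21], [-105.2, 120.99], [-86.42, 89.51], [-180, 180]. Speed limits (degrees/s): [127.2, 127.2, 147.25, 180, 180, 180].

### API

Orientations are given as [roll, pitch, yaw] about the fixed x, y, z axes, in that order (R = Rz(yaw) Ry(pitch) Rx(roll)).
In Python, from plant import robot gives the robot as it stands. Calls block until the motion is done:
- robot.move_pose(position, orientation): joint-space move of the TCP to a pose.
- robot.line_to(position, vel=0.15, rotation=None, guard=None): straight line of the TCP; rotation=None keeps the orientation; vel is the mean speed in m/s. With guard (N) it stops when the force on the tool has changed by that much, and returns True; else False.
- robot.goto_joints(angles): joint-space move.
- robot.set_gripper(opening): finger opening in m; the grip force is fixed at half the most; returns when the fingers have stopped.
- robot.pause(seconds).
- robot.ik(position, orientation): joint angles nearest the present ones, or None.
- robot.observe(): the state.
- robot.grab_frame(name): name is "scene" or "top" or "wrist"; returns the picture (480x640x3 uint8, blue, green, red); there is no depth.
- robot.get_calibration(name): a dict with "vertical_fov" (degrees; the focal length in pixels is half the picture's height over the tangent of half this angle, whatever the lens; pixels are square), "cx", "cy" (the principal point, pixels), "rvec" (rotation vector, rad) and "tvec" (3), from world to camera coordinates, as OpenCV has them. Camera axes: x right, y down, z forward; pixel columns grow to the right and rows downward; lengths in m; the calibration is good to about 2 mm. A picture is of the moment at which its call begins: read the wrist's pose just before it. get_calibration takes no time and is no camera call; for the wrist camera it gives the pose at the moment of the call.
A pose or a line that the arm cannot do raises robot.IKError and nothing moves.
- robot.job_done(): hands the job in; it is judged then, once.
The state is a dict: "time": time; "q": joint angles; "qvel": joint speeds; "joint_torque": joint torques, N m; "tool_pos": TCP position; "tcp_rot": TCP orientation; "ft_force": force on the tool from outside, world axes, zero at the start; "torque": the same for the moment, N m; "gripper_width": finger opening in m; "gripper_force": force on a finger pad.
Only numpy, scipy, OpenCV 4.12 (cv2) and the standard library are available. Lean on these libraries where they do the work, as an engineer would, in place of code of your own. Each camera call takes 0.05 s, during which the arm holds its last target. There are 200 camera calls.

### The job

The door knob, the pull handle and the rim lock each stand in a tray that belongs to another: bring each to the middle of the tray whose label card shows it, standing upright on the tray's floor, whichever way round. Park one in the empty spare tray (blank card) on the way, never have two pieces in one tray at the same time, do not let any of the pieces tip over, and leave the loose hinge, screwdriver and strike plate where they lie.

Things in the scene. Friction and masses are not known exactly. Their poses are not given: they have to be found in the camera images.
- knob: Loose brass door knob standing on its round rose: rose 64 mm diameter and 8 mm thick, thin neck, round grip 52 mm diameter (its widest band 36 to 50 mm above the underside), 63 mm tall overall, 0.25 to 0.5 kg. Round, so its yaw does not matter. Origin: centre of the underside; z up.
- pull: Loose steel bow pull handle standing on two round feet (24 mm diameter, 72 mm apart, 96 mm long overall): straight bar 90 mm long and 12 mm wide along its x, bar 36 to 48 mm above the underside, 48 mm tall, 0.12 to 0.26 kg; open below the bar between the two posts. Origin: midway between the feet on the underside; x along the bar, z up.
- lock: Loose grey rim lock, a box 72 mm (its x) x 44 mm (its y) x 40 mm high, with a brass bolt sticking out 12 mm at its +x end and a small fixed steel thumb turn on top, 52 mm tall overall; 0.28 to 0.56 kg. Origin: centre of the box's underside; z up.
- knob_tray: Fixed blue tray: square well 118 mm outside, 110 mm inside, floor 4 mm thick with black liner, rim 18 mm high; on its -x side (towards the robot) a label ledge 44 mm deep, 118 mm wide, 18 mm high with a white card: a drawn disc inside a ring, the door knob from above. Origin: centre of the square well at its underside, on the bench; x away from the ledge, z up.
- pull_tray: Fixed blue tray: square well 118 mm outside, 110 mm inside, floor 4 mm thick with black liner, rim 18 mm high; on its -x side (towards the robot) a label ledge 44 mm deep, 118 mm wide, 18 mm high with a white card: a drawn bar with a round foot at each end, the pull handle from above. Origin: centre of the square well at its underside, on the bench; x away from the ledge, z up.
- lock_tray: Fixed blue tray: square well 118 mm outside, 110 mm inside, floor 4 mm thick with black liner, rim 18 mm high; on its -x side (towards the robot) a label ledge 44 mm deep, 118 mm wide, 18 mm high with a white card: a drawn wide rectangle with a small square bolt at one end, the rim lock from above. Origin: centre of the square well at its underside, on the bench; x away from the ledge, z up.
- spare_tray: Fixed blue tray: square well 118 mm outside, 110 mm inside, floor 4 mm thick with black liner, rim 18 mm high; on its -x side (towards the robot) a label ledge 44 mm deep, 118 mm wide, 18 mm high with a white card: blank. This tray starts empty. Origin: centre of the square well at its underside, on the bench; x away from the ledge, z up.
- hinge: Bystander: loose brass butt hinge lying open and flat, 95 x 68 x 12 mm. Origin: centre of its underside. Leave it alone.
- screwdriver: Bystander: loose screwdriver 160 mm long lying on the bench along its x. Origin: on the bench under the tool. Leave it alone.
- strike: Bystander: loose thin steel strike plate with a hole, 56 x 34 x 4 mm, flat on the bench. Origin: centre of its underside. Leave it alone.
Mind the look-alikes: they are no part of the job. There is more than one size of the pull; the job needs the smallest.

How it is judged:
By the outcome, as a careful person would: the job done as asked, in the order asked, and still so for the second after the job is handed in, with the robot touching nothing.
It also fails if it takes over 99 s, if anything falls off the work surface, if the arm or the gripper's body presses on something with over 40 N, if the wrist force passes 120 N, or if a joint passes its speed limit or range.

## Working session

There is one attempt and no reset: what is moved stays moved. The work goes in short steps, each a Python script; the robot and the scene stay as the last script left them, time stands still between calls to the robot, and variables do not carry over. Pictures are saved under pics/ and viewed, at most 14 in all, crops included, and the job is handed in when it is done.

```bash
mkdir -p pics; ls
python3 - <<'E'
from plant import robot
import cv2
for n in("scene","top"):
    cv2.imwrite(f"pics/{n}0.png",robot.grab_frame(n)); print(n,robot.get_calibration(n))
print(robot.observe()["tcp_rot"],robot.observe()["time"])
E
```

```text
pics
scene {'vertical_fov': 57.32300245436439, 'cx': 319.00599198793805, 'cy': 237.83804293003246, 'rvec': array([ 1.4229137 ,  2.09681874, -0.92587236]), 'tvec': array([ 0.12155338, -0.29273749,  1.45065839])}
top {'vertical_fov': 52.34256664589052, 'cx': 324.0645634717499, 'cy': 242.32610471214457, 'rvec': array([ 2.17966423, -2.21794231,  0.05052316]), 'tvec': array([0.05196642, 0.47541264, 1.087657  ])}
[-1.79932709e+02 -1.48281938e-02  1.58696799e+02] 0.1
```

View pics/top0.png

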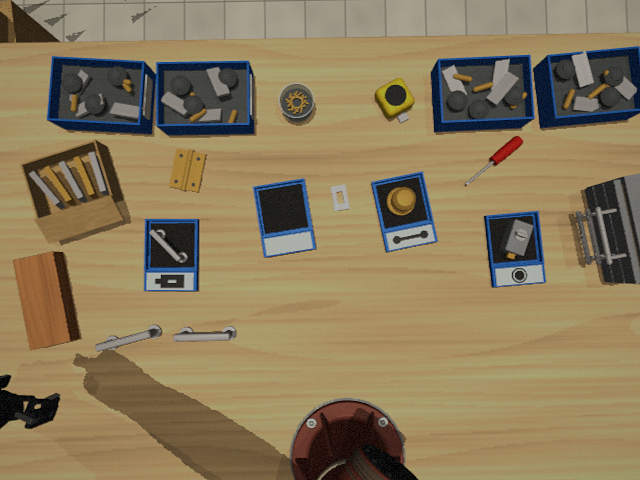

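View pics/scene0.png

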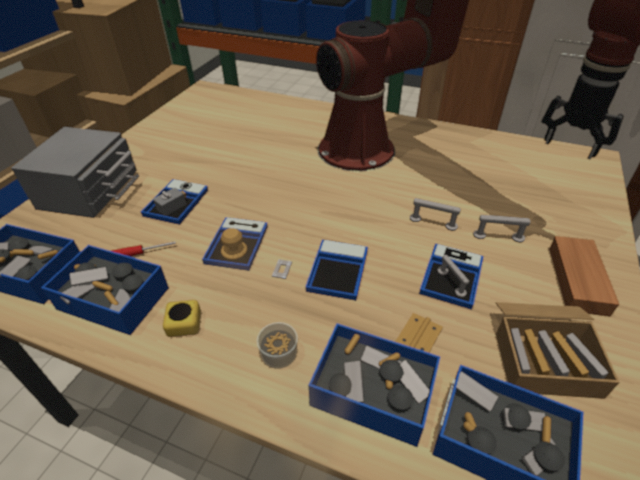

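The pull (small) is in the lock tray (~(171,243) in top view), the spare is at (283,208), the knob is in the pull tray (403,203), and the lock is in the knob tray (514,239). I'll park the knob in the spare tray, then move the pull, the lock and finally the knob. Next I check the wrist camera geometry and rough positions.

```bash
cat > h.py <<'E'
from plant import robot
import cv2, numpy as np
from scipy.spatial.transform import Rotation as R
def cal(n):
    c=robot.get_calibration(n); f=240/np.tan(np.radians(c["vertical_fov"]/2))
    K=np.array([[f,0,c["cx"]],[0,f,c["cy"]],[0,0,1]]); return K,np.array(c["rvec"]),np.array(c["tvec"])
def unproj(c,px,z):
    K,rv,tv=c; M=R.from_rotvec(rv).as_matrix(); o=-M.T@tv
    d=M.T@np.linalg.inv(K)@np.array([px[0],px[1],1.]); return o+d*(z-o[2])/d[2]
def down(yaw): return [180,0,yaw]
E
python3 - <<'E'
from h import *
c=cal("top")
for n,p in dict(lock=(171.5,243),spare=(283,208.5),pull=(402.7,203),knob=(514.5,239)).items():
    w=unproj(c,p,.018); print(n,w.round(3),np.hypot(*w[:2]).round(3))
    for y in(0,90,-90,180): 
        q=robot.ik([w[0],w[1],.28],down(y)); print(y,None if q is None else np.round(q,0))
K,rv,tv=cal("wrist"); M=R.from_rotvec(rv).as_matrix(); s=robot.observe()
T=R.from_euler("xyz",s["tcp_rot"],degrees=True).as_matrix()
print("cam in tool",T.T@(-M.T@tv-s["tool_pos"]),"\naxis in tool",T.T@M.T,K[0,0])
E
```

```text
lock [0.48  0.384 0.018] 0.615
0 [  27.    8.    6.   87.    0. -153.]
90 [ 27.   8.   6.  87.   0. 117.]
-90 [ 27.   8.   6.  87.   0. -63.]
180 [27.  8.  6. 87.  0. 27.]
spare [0.553 0.134 0.018] 0.569
0 [   0.    0.   -3.   87.    0. -180.]
90 [ 0.  0. -3. 87.  0. 90.]
-90 [  0.   0.  -3.  87.   0. -90.]
180 [ 0.  0. -3. 87.  0.  0.]
pull [ 0.561 -0.134  0.018] 0.577
0 [-26.   2.  -1.  87.   0. 154.]
90 [-26.   2.  -1.  87.   0.  64.]
-90 [ -26.    2.   -1.   87.    0. -116.]
180 [-26.   2.  -1.  87.   0. -26.]
knob [ 0.476 -0.382  0.018] 0.61
0 [-51.   8.   5.  87.   0. 129.]
90 [-51.   8.   5.  87.   0.  39.]
-90 [ -51.    8.    5.   87.    0. -141.]
180 [-51.   8.   5.  87.   0. -51.]
cam in tool [ 0.07588586 -0.00044568 -0.06977187] 
axis in tool [[-7.11059527e-05 -9.56046135e-01 -2.93216274e-01]
 [ 9.99999713e-01  1.53190324e-04 -7.41987975e-04]
 [ 7.54292632e-04 -2.93216242e-01  9.56045849e-01]] 346.72352172538564
```

Run:
```python
from h import *
import pickle
P=dict(lock=(.48,.384),spare=(.553,.134),knob=(.476,-.382),pull=(.561,-.134)); out={}
for n,p in P.items():
    robot.move_pose([p[0]-.01,p[1],.25],down(180)); robot.pause(.15)
    c=cal("wrist"); im=robot.grab_frame("wrist"); out[n]=(c,im)
pickle.dump(out,open("views.pkl","wb"))
print(robot.observe()["time"])
I=[cv2.resize(out[n][1],(400,300),interpolation=cv2.INTER_AREA) for n in P]
cv2.imwrite("pics/m1.png",np.vstack([np.hstack(I[:2]),np.hstack(I[2:])]))
```

```text
6.025
```

View pics/m1.png

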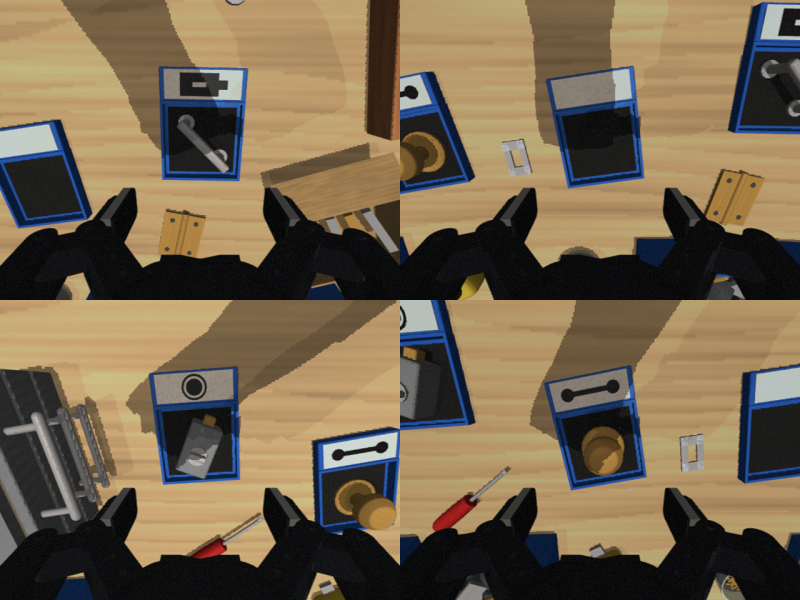

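The mosaic shows each tray whole with its piece (the pull diagonal, the lock tilted with its bolt towards the card, the knob a bit off-centre). Rectified views will allow precise picks.

```bash
cat >> h.py <<'E'
S=.00035
def rect(c,im,ctr,z=.018):
    # tile 400x600, pixel (u,v) -> x=ctr_x+(300-v)*S, y=ctr_y+(200-u)*S
    K,rv,tv=c; uv=np.float32([[0,0],[400,0],[400,600],[0,600]])
    w=np.array([[ctr[0]+(300-v)*S,ctr[1]+(200-u)*S,z] for u,v in uv])
    px,_=cv2.projectPoints(w,rv,tv,K,None)
    H=cv2.getPerspectiveTransform(px.reshape(4,2).astype(np.float32),uv)
    return cv2.warpPerspective(im,H,(400,600),flags=cv2.INTER_CUBIC)
def r2w(c,ctr,uv,z,z0=.018):
    K,rv,tv=c; o=-R.from_rotvec(rv).as_matrix().T@tv
    w=np.array([ctr[0]+(300-uv[1])*S,ctr[1]+(200-uv[0])*S,z0]); return o+(w-o)*(z-o[2])/(z0-o[2])
CT=dict(lock=(.46,.384),spare=(.533,.134),knob=(.456,-.382),pull=(.541,-.134))
E
python3 - <<'E'
from h import *
import pickle
V=pickle.load(open("views.pkl","rb"))
t={n:rect(*V[n],CT[n]) for n in V}
for n in t: t[n]=cv2.convertScaleAbs(t[n],alpha=1.5)
cv2.imwrite("pics/r1.png",np.hstack([t["lock"],t["spare"]]))
cv2.imwrite("pics/r2.png",np.hstack([t["pull"],t["knob"]]))
E
```

```text
(no output)
```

View pics/r1.png

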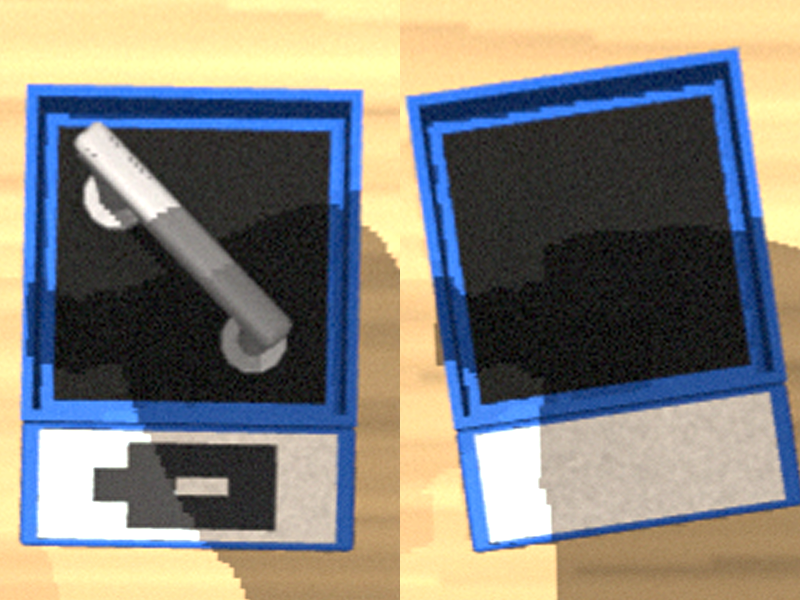

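View pics/r2.png

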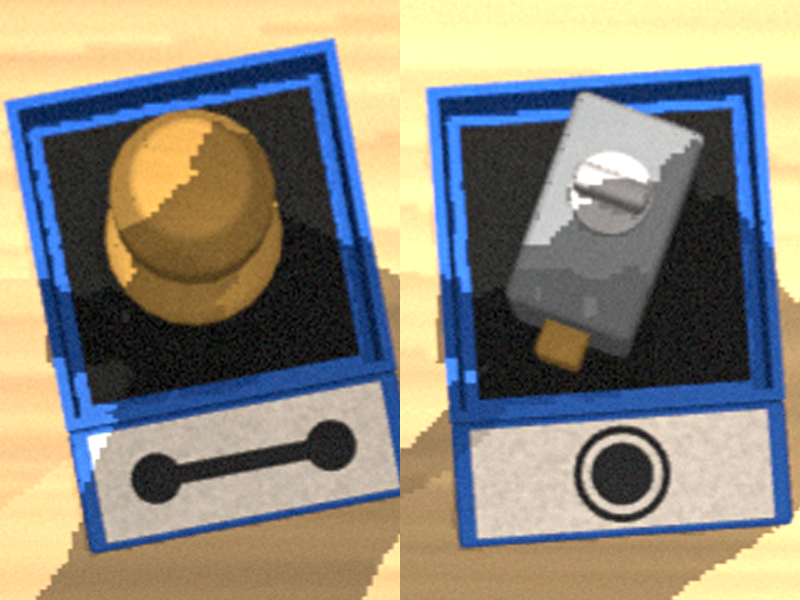

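Run:
```python
from h import *
import pickle
V=pickle.load(open("views.pkl","rb"))
g=lambda n,uv,z:(r2w(V[n][0],CT[n],uv,z)*1000).round(1)
for n,p in dict(lock=(191.7,256),spare=(197,239),pull=(201.5,235.5),knob=(206.2,245)).items(): print("tray",n,g(n,p,.018))
a,b=g("lock",(89,129),.052),g("lock",(277,334),.052); d=b-a
print("pull",(a+b)/2,np.hypot(*d[:2]),np.degrees(np.arctan2(d[1],d[0])))
a,b=g("lock",(112,200),.007),g("lock",(254,342),.007); d=b-a
print("feet",(a+b)/2,np.hypot(*d[:2]),np.degrees(np.arctan2(d[1],d[0])))
print("knob",g("pull",(192,197),.047),g("pull",(193.5,236.5),.012))
L=[g("knob",p,.044) for p in((180,93),(303,136),(235,337),(111,297))]
print("lock",np.mean(L,0),[(L[i]-L[i-1])[:2].tolist() for i in range(4)])
print(g("knob",(210,193),.05))
```

```text
tray lock [475.4 386.9  18. ]
tray spare [554.4 135.   18. ]
tray pull [ 563.6 -134.5   18. ]
tray knob [ 475.2 -384.2   18. ]
pull [473.75 389.4   52.  ] 86.41903725453096 -137.48548014836987
feet [472.95 390.15   7.  ] 72.8319984622144 -135.0
knob [ 567.2 -131.6   47. ] [ 565.  -131.7   12. ]
lock [ 477.3   -384.275   44.   ] [[65.30000000000001, -22.100000000000023], [-13.800000000000011, -39.299999999999955], [-64.30000000000001, 21.799999999999955], [12.800000000000011, 39.60000000000002]]
[ 482.5 -385.1   50. ]
```

```bash
cat >> h.py <<'E'
UP=.21
def carry(src,dst,ys,yd,z,wopen,wrel,dz=.0005):
    robot.move_pose([*src,UP],down(ys)); robot.set_gripper(wopen)
    print("guard",robot.line_to([*src,z],vel=.12,guard=25))
    robot.set_gripper(0); s=robot.observe(); print("held",s["gripper_width"],s["gripper_force"])
    robot.line_to([*src,UP],vel=.12)
    robot.move_pose([*dst,UP],down(yd))
    print("guard",robot.line_to([*dst,z+dz],vel=.1,guard=25),robot.observe()["gripper_width"])
    robot.set_gripper(wrel); robot.pause(.2)
    robot.line_to([*dst,UP],vel=.12)
    print("t",robot.observe()["time"])
def look(n,ctr,dx=-.01):
    import pickle
    robot.move_pose([ctr[0]+dx,ctr[1],.25],down(180)); robot.pause(.15)
    c=cal("wrist"); im=robot.grab_frame("wrist"); pickle.dump((c,im),open(n+".pkl","wb"))
    return cv2.convertScaleAbs(rect(c,im,(ctr[0]-.02,ctr[1])),alpha=1.5)
TR=dict(lock=(.4754,.3869),spare=(.5544,.135),pull=(.5636,-.1345),knob=(.4752,-.3842))
E
python3 - <<'E'
from h import *
carry((.566,-.1316),TR["spare"],-169,-172,.098,.085,.075)
a=look("s1",TR["spare"]); b=look("l1",TR["lock"])
cv2.imwrite("pics/c1.png",np.hstack([a,b])); print(robot.observe()["time"])
E
```

```text
guard False
held 0.049540416825344255 61.840412048622966
guard True 0.049314095778130014
t 12.9167
14.6333
```

View pics/c1.png

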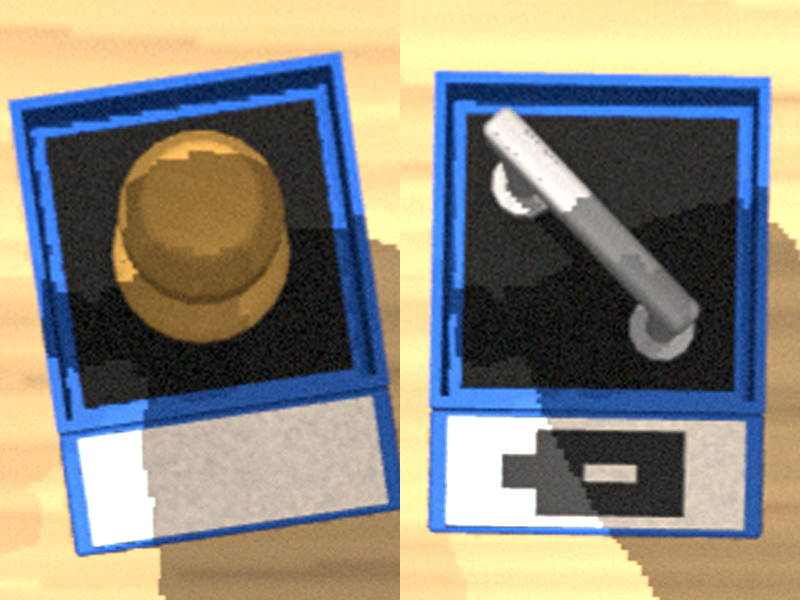

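The knob stands upright in the spare tray, near the middle (grip (204,217), rose (201,254), tray centre (201,244)). The pull is unchanged. Next come the pull and then the lock, with their trays checked afterwards.

Run:
```python
from h import *
import pickle
c,_=pickle.load(open("s1.pkl","rb")); C=(TR["spare"][0]-.02,TR["spare"][1])
print("tray",r2w(c,C,(200.7,244),.018),"grip",r2w(c,C,(204,217),.047),"rose",r2w(c,C,(201.5,254.5),.012))
carry((.4734,.3896),TR["pull"],-136.5,-124.2,.099,.05,.04)
a=look("p2",TR["pull"]); b=look("k2",TR["knob"])
cv2.imwrite("pics/c2.png",np.hstack([a,b])); print(robot.observe()["time"])
```

```text
tray [0.554    0.134755 0.018   ] grip [0.55425456 0.13372018 0.047     ] rose [0.55196548 0.1344676  0.012     ]
guard False
held 0.010963704463035677 58.71377348899841
guard False 0.010453792852239806
t 23.1917
25.5417
```

View pics/c2.png

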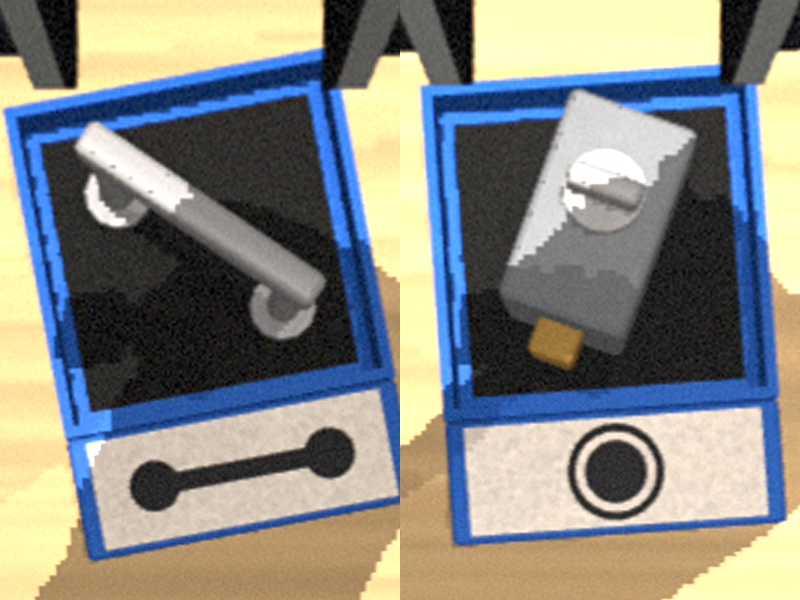

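The pull stands in its tray (bar ends (91,133) and (310,290), feet (113,200) and (284,308), tray centre (200,242)). The lock is unchanged and goes next.

Run:
```python
from h import *
import pickle
c,_=pickle.load(open("p2.pkl","rb")); C=(TR["pull"][0]-.02,TR["pull"][1])
g=lambda p,z:r2w(c,C,p,z).round(4)
print("tray",g((200,242),.018),"bar",g((201,211.5),.052),"feet",g((198.5,254),.007))
c,_=pickle.load(open("k2.pkl","rb")); C=(TR["knob"][0]-.02,TR["knob"][1])
print("ktray",g((199.5,243),.018)); L=np.mean([g(p,.044) for p in((172,90),(296,134),(228,335),(103,295))],0); print(L)
src=((L[0]+.4773)/2,(L[1]-.3843)/2)
carry(src,TR["lock"],161.3,-151,.090,.075,.065)
a=look("l3",TR["lock"]); b=look("s3",TR["spare"])
cv2.imwrite("pics/c3.png",np.hstack([a,b])); print(robot.observe()["time"])
```

```text
tray [ 0.5639 -0.1345  0.018 ] bar [ 0.5636 -0.1348  0.052 ] feet [ 0.5627 -0.134   0.007 ]
ktray [ 0.4752 -0.384   0.018 ]
[ 0.477275 -0.38405   0.044   ]
guard False
held 0.04253858276240524 63.41026782989502
guard False 0.043229693326146595
t 34.8417
36.8333
```

View pics/c3.png

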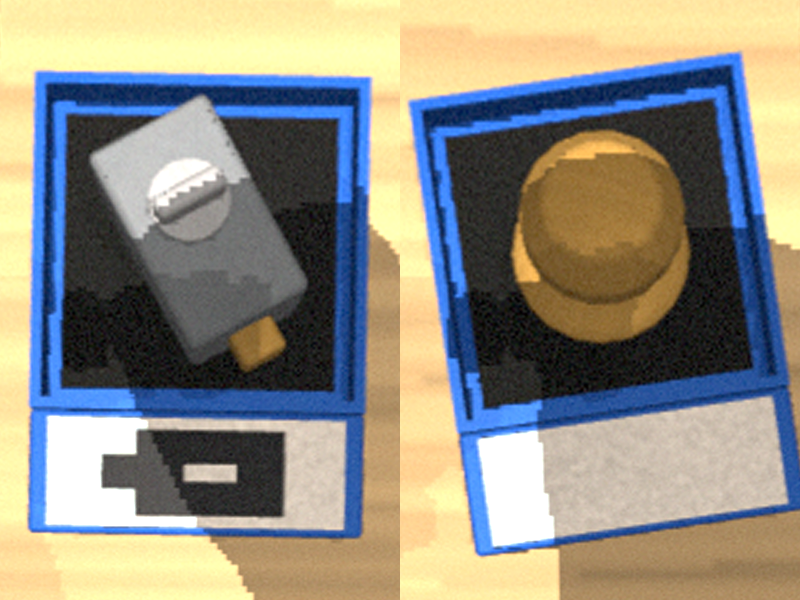

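The lock stands in its tray (corners (204,95), (90,155), (305,285)). The knob is unchanged. The knob moves last, gripped at 90° to the first grip so that its other axis is centred too.

Run:
```python
from h import *
import pickle
c,_=pickle.load(open("l3.pkl","rb")); C=(TR["lock"][0]-.02,TR["lock"][1])
print("tray",r2w(c,C,(200,240.5),.018),"lock",np.mean([r2w(c,C,p,.044) for p in((204,95),(90,155),(189,345),(305,285))],0))
carry((.5535,.1346),TR["knob"],95,94,.098,.085,.075,dz=.001)
a=look("k4",TR["knob"])
c,_=pickle.load(open("k4.pkl","rb"));
robot.move_pose([.45,0,.3],down(180)); robot.pause(.3)
cv2.imwrite("pics/top4.png",robot.grab_frame("top")[130:330,130:570]); cv2.imwrite("pics/c4.png",a); print(robot.observe()["time"])
```

```text
tray [0.476225 0.3869   0.018   ] lock [0.47526118 0.38782483 0.044     ]
guard False
held 0.04965733691583313 61.60250421613455
guard False 0.04940523708939904
t 45.9167
49.2667
```

View pics/c4.png

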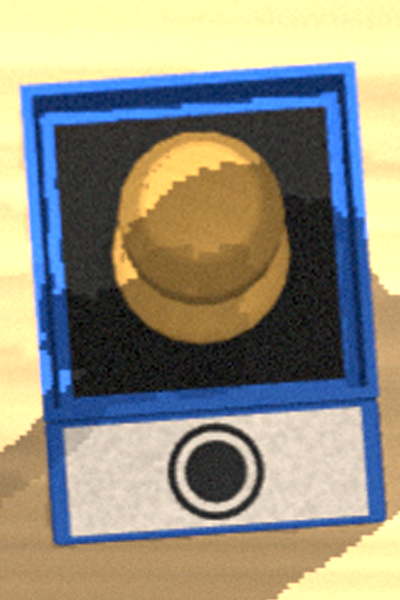

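View pics/top4.png

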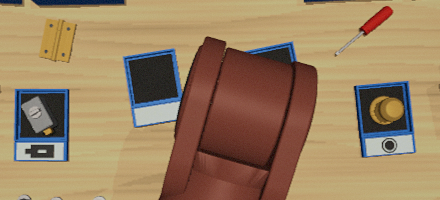

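The knob stands centred in its tray (rose (201,254), tray centre (200,242), the same offset as before, within about 2 mm). The lock is in its tray, the spare tray is empty, and the hinge and screwdriver haven't moved. The arm hides the pull tray, but that was checked after placing.

```bash
python3 -c "
from plant import robot
print(robot.job_done())"
```

```text
the job is handed in; nothing more can be done
None
```

The knob, pull and lock each stand upright within about 2 mm of the middle of their own trays; I parked the knob in the spare tray on the way and handed the job in at about 49 s.

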